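# Raise the transfer hood's sash to its working-height mark

### The arm

A 6-joint arm with a two-finger parallel gripper is mounted at the origin on the work surface. World frame = base frame: x ahead of the robot, y to its left, z up, the work surface at z = 0. Lengths are in m, angles in rad, forces in N, time in s.
With the tool pointing down it reaches from about 0.275 to 0.725 m from the base axis. Payload 15.9 kg.
Tool frame: the origin (TCP) lies at the very end of the fingers, on their centre line; the grasp point (between the pads) lies 19 mm behind it; z points along the fingers, y is the line along which they close (so a half turn about z gives the same grasp; the last joint's range is limited). The gripper opens to 85 mm and grips with 20 to 120 N. Pads are 22 mm wide; open, the fingers measure 114 mm over their backs; the gripper's body (76 mm by 85 mm) begins 54 mm behind the grasp point. The pads swing forward as they close: fully open they stand 13 mm farther back than shut.
Start: joints at [-1.301, 0.213, -0.034, 1.323, 0, 1.571], TCP at [0.133, -0.482, 0.231] pointing down, gripper open.
Joint ranges: [-2.98, 2.98], [-0.74, 1.72], [-1.14, 1.35], [-2.1, 2.04], [-1.57, 1.44], [-3.14, 3.14]. Speed limits (rad/s): [1.89, 1.89, 2.39, 2.57, 3.14, 3.14].

### API

Orientations are given as a rotation vector (axis times angle).
In Python, from bench import manip gives the robot as it stands.
- The arm moves only by the tool play_rows, never from a script. Its arguments are lists of equal length, an entry for each row: "dp": the shift along the tool's x, y, z in m, a list of three; "twist": the turn, a rotation vector about the tool's x, y, z in rad, a list of three. A call has 1 to 12 rows; each row is the pose to reach, as a shift and turn from the pose commanded when the call began, along the tool's axes at that moment; what a row does not reach only later rows make up. A row lasts 1/10 s, in which the tool goes at most 50 mm and 8.59 degrees, less where a joint would pass 70% of its speed; a pose out of reach is approached as far as the arm can. A call with a gripper value outside its range is refused whole. "grip" is the finger opening in m, from 0 to 0.0854, set as the call begins (left out, the last holds). The fingers move at their own pace and stop on an object; "newtons" is the grip in N (left out, the last holds). Time passes only in rows, so rows that repeat a pose let the fingers close. It gives the time, the measured TCP pose, the force, the opening and the grip force at its end, in the units of the state.
- manip.sense(): the state, without advancing time (a new reading comes with each control period).
- manip.grab_frame(name): name is "scene" or "top" or "wrist"; returns a dict with "image" (400x640x3 uint8, blue, green, red), "fov_y" (degrees; the focal length in pixels is half the picture's height over the tangent of half this angle, whatever the lens; pixels are square), "cx", "cy" (the principal point, pixels), "rvec" (rotation vector, rad) and "tvec" (3), from world to camera coordinates, as OpenCV has them. Camera axes: x right, y down, z forward; pixel columns grow to the right and rows downward; lengths in m; the calibration is good to about 2 mm. A picture is of the moment at which its call begins. There is no depth.
- manip.close_job(): hands the job in; it is judged then, once.
Trained networks look in a picture, given as the dict that the camera call returned (one of the last four; its "shot" number tells which), for a name from the list of things; names that differ only in an ending like _2 or _b are one class to them, and where a whole thing is asked for, a point or a joint stands for the part that bears it (a point fixed in the world has none). Each returns a list of dicts, best first, with "conf" (0 to 1); they miss things now and then, are a little off and sometimes report something else, mostly with a low value. They report only what shows in the picture. A call takes as long as a camera call.
- manip.look_for(thing, picture): "pixel" ([column, row] in pixels, amid what is visible of it).
The state is a dict: "t": time; "joint_positions": joint angles; "joint_velocities": joint speeds; "joint_efforts": joint torques, N m; "ee_pos": TCP position; "orientation": TCP orientation; "force": force on the tool from outside, world axes, zero at the start; "torque": the same for the moment, N m; "grip_width": opening from 0.0 (shut) to 1.0 (fully open); "finger_force": force on a finger pad.
Only numpy, scipy, OpenCV 4.12 (cv2) and the standard library are available. Lean on these libraries where they do the work, as an engineer would, in place of code of your own. Each camera call takes 0.05 s, during which the arm holds its last target. There are 200 camera calls.

### The job

The clear sliding window (sash) of the transfer hood has been left only a little open. Put your fingertips beneath the blue lip along its bottom edge and ease the sash up, without gripping the lip or pressing on it from above, until the lip's lower edge is level with the green arrow on the right-hand jamb, and not past it; the counterweights hold it there. Then draw back clear, leaving the bottle, the jar and the things inside the hood just as they stand.

Things in the scene. Friction and masses are not known exactly. Their poses are not given: they have to be found in the camera images.
- hood: Fixed transfer hood: clear panels in an aluminium frame, 600 mm wide (its y), 360 deep (its x), 620 high. Origin at the centre of its underside, on the bench; z up. Its sash side looks along its -x, towards the robot. Jambs at its y = +-260 to +-300 mm, their front faces at x = -186 mm. Floor tray 12 mm thick, sill behind the lip up to 30 mm above the bench; below the sash the front is open.
- sash (a joint): Height of the sash above closed, in m: 0 closed, 0.27 fully up. The lip's underside is 30 mm above the bench plus this value. Straight vertical slide. Two counterweights nearly balance the sash and guide friction holds it wherever it is left; pushing it up takes about 2 to 6 N, a little more when quick.
- lip_edge (a point): Middle of the lower front edge of the sash's lip; moves with the sash, axes parallel to the hood's. The lip is a straight level blue bar, 480 mm long (hood's y), 14 mm thick upwards from this edge; it stands out 43 mm from the sash's bottom rail, 29 mm further than the jambs' front faces. Leaning fingers bear on this edge; leaving straight down they can drag the lip along: go back as well as down.
- mark_line (a point): Tip of the green arrow at the working height: a green tape label 24 mm high round the hood's right-hand jamb (its -y side), with a white middle line and an arrowhead towards the sash; tip and line lie at mid height. At a different height, 200 to 265 mm above the bench, each time.
- bottle_mid (a point): Bystander: centre (half-way up) of a white bottle, 60 mm in diameter, 140 mm high, standing on the bench in front of one end of the lip.
- jar_mid (a point): Bystander: centre (half-way up) of an amber jar with a blue lid, 58 mm in diameter, 75 mm high, standing on the bench in front of the other end of the lip. Bottle and jar may change sides; the middle of the lip is always free.
- petri_dish: Bystander: closed petri dish, 92 mm in diameter, 16 mm high, lying on the hood's floor inside. Origin at the centre of its underside.
- tube_rack: Bystander: blue rack of capped tubes, 60 x 160 mm, 100 mm high, standing on the hood's floor inside, at least 80 mm behind the lip's front edge. Origin at the centre of its underside.

How it is judged:
On the way:
1. fingers push on the lower part of the lip (sash_c0, its lower 9 mm) and the sash rises while it is still well below the mark (contact force between the fingers and sash_c0 above 1 N and velocity of joint sash above 0.004 m/s and z of lip_edge in the frame of mark_line below -0.02 m), for 0.1 s.
At the end, for the whole second after the job is handed in: The lower edge of the sash's lip is within 8 mm of the height of the green arrow's tip, the sash is at rest, and bottle, jar, petri dish and tube rack are within 15 mm of where they stood (z of lip_edge in the frame of mark_line between -0.008 and 0.008 m and velocity of joint sash between -0.005 and 0.005 m/s and distance of each of bottle_mid, jar_mid, petri_dish, tube_rack from where it was at the start of the episode below 0.015 m); the robot touches nothing.
It fails at once if the sash is raised more than 15 mm past the mark (z of lip_edge in the frame of mark_line above 0.015 m).
It fails at once if the lip is gripped or pressed from above (more than 2 N of the fingers on its upper 5 mm, sash_c1) (contact force between the fingers and sash_c1 above 2 N).
It fails at once if the sash is flung (faster than 0.35 m/s) (velocity of joint sash above 0.35 m/s).
It fails at once if the bottle or the jar is lifted, knocked or shoved by more than 20 mm (distance of any of bottle_mid, jar_mid from where it was at the start of the episode above 0.02 m).
It fails at once if the petri dish or the tube rack is lifted, knocked or shoved by more than 20 mm (distance of any of petri_dish, tube_rack from where it was at the start of the episode above 0.02 m).
It also fails if it takes over 38 s, if anything falls off the work surface, if the arm or the gripper's body presses on something with over 40 N, if the wrist force passes 120 N, or if a joint passes its speed limit or range.

## Working session

There is one attempt and no reset: what is moved stays moved. The work goes in short steps, Python scripts to look and compute and a tool call to move; the robot and the scene stay as the last step left them, time stands still between calls to the robot, and variables do not carry over. Pictures are saved under pics/ and viewed, at most 10 in all, crops included, and the job is handed in when it is done.

Besides the shell and the picture viewer there is one more tool, called after "Request:" as a command line: name --argument value ..., lists and objects as JSON in quotes. play_rows: Moves the arm, as the interface text tells. Its arguments: {"type":"object","properties":{"dp":{"type":"array"},"twist":{"type":"array"},"grip":{"type":"number"},"newtons":{"type":"number"}},"required":["dp","twist"]}

```bash
mkdir -p pics
cat > h.py <<'E'
import numpy as np,cv2
from bench import manip
def K(f):
    fl=200/np.tan(np.radians(f["fov_y"])/2);return np.array([[fl,0,f["cx"]],[0,fl,f["cy"]],[0,0,1]])
def ray(f,p):
    R=cv2.Rodrigues(np.array(f["rvec"],float))[0];c=-R.T@np.array(f["tvec"],float)
    d=R.T@np.linalg.inv(K(f))@np.array([p[0],p[1],1.]);return c,d/np.linalg.norm(d)
def tri(a,b):
    (c,d),(e,g)=a,b
    s=np.linalg.lstsq(np.c_[d,-g],e-c,rcond=None)[0];p=c+d*s[0];q=e+g*s[1];return (p+q)/2,np.linalg.norm(p-q)
def proj(f,P):
    return cv2.projectPoints(np.array(P,float).reshape(-1,3),np.array(f["rvec"],float),np.array(f["tvec"],float),K(f),None)[0].reshape(-1,2)
E
python3 - <<'E'
from h import *
np.set_printoptions(precision=3,suppress=True)
F={}
for n in("scene","top"):
    f=manip.grab_frame(n);F[n]=f;cv2.imwrite(f"pics/{n}0.png",f["image"])
    print(n,"cam",ray(f,(320,200)),f["fov_y"])
    for t in("hood","sash","lip_edge","mark_line","bottle_mid","jar_mid","petri_dish","tube_rack"):
        print(t,[(np.round(r["pixel"]),round(r["conf"],2)) for r in manip.look_for(t,f)[:2]])
import pickle;pickle.dump(F,open("F0.pkl","wb"))
print(manip.sense())
E
```

```text
scene cam (array([0.48 , 0.37 , 1.364]), array([ 0.101, -0.276, -0.956])) 43.73354818544736
hood [(array([234., 159.]), 0.68)]
sash [(array([327., 200.]), 0.87)]
lip_edge [(array([330., 202.]), 0.57)]
mark_line [(array([328., 202.]), 0.53)]
bottle_mid [(array([360., 291.]), 0.55)]
jar_mid [(array([387., 154.]), 0.58)]
petri_dish []
tube_rack []
top cam (array([ 0.573, -0.022,  1.324]), array([ 0.044, -0.009, -0.999])) 48.735897928711054
hood [(array([274., 114.]), 0.68)]
sash [(array([300., 216.]), 0.67)]
lip_edge [(array([298., 215.]), 0.93)]
mark_line []
bottle_mid [(array([240., 266.]), 0.87)]
jar_mid [(array([381., 247.]), 0.93)]
petri_dish []
tube_rack []
{'t': 0.9, 'joint_positions': array([-1.301,  0.213, -0.034,  1.324, -0.   ,  1.571]), 'joint_velocities': array([0.001, 0.001, 0.001, 0.001, 0.001, 0.001]), 'joint_efforts': array([  0.003, -68.596,  48.733,   0.001,   0.001,  -0.   ]), 'ee_pos': array([ 0.133, -0.482,  0.231]), 'orientation': array([-3.113, -0.423,  0.   ]), 'force': array([0.791, 0.152, 0.771]), 'torque': array([ 0.013, -0.019, -0.006]), 'finger_force': 0.0, 'grip_width': 0.9975049477700454}
```

View pics/scene0.png

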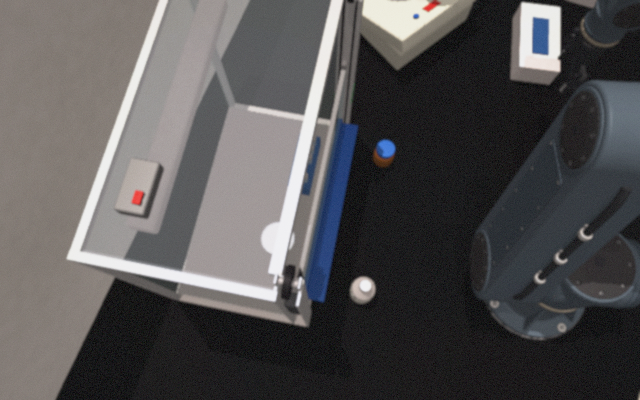

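View pics/top0.png

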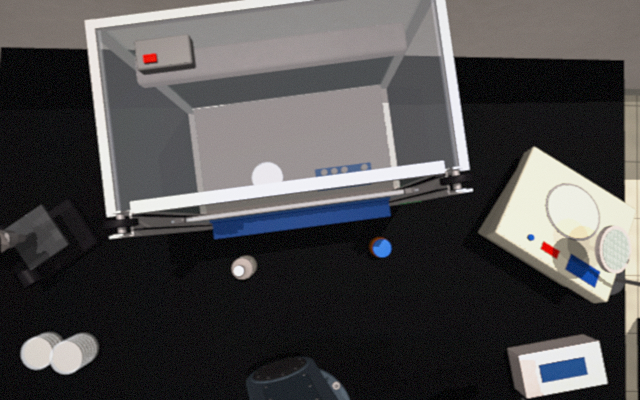

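The scene view shows the lip as a blue strip from (357,125) to (324,300), with the bottle at (362,290) and the jar at (385,153). The top view shows its front edge from (214,237) to (391,214), the bottle at (243,267) and the jar at (381,247). The mark isn't visible in either.

Run:
```python
from h import *;import pickle
np.set_printoptions(precision=3,suppress=True)
F=pickle.load(open("F0.pkl","rb"));T,S=F["top"],F["scene"]
for f,n,roi in((T,"top",(195,190,205,55)),(S,"scene",(305,115,57,192))):
    im=f["image"].astype(int);b,g,r=im[...,0],im[...,1],im[...,2]
    m=((b>70)&(b>r*1.7+20)).astype(np.uint8);k=np.zeros_like(m);x,y,w,h=roi;k[y:y+h,x:x+w]=1;m*=k
    c=max(cv2.findContours(m,0,2)[0],key=cv2.contourArea)
    print(n,cv2.approxPolyDP(c,4,True).reshape(-1,2).tolist(),cv2.minAreaRect(c))
for n,a,b in(("L",(214,237.5),(324.5,300)),("R",(391,214),(357.5,125)),("bottle",(240,266),(360,291)),("jar",(381,247),(387,154))):
    print(n,tri(ray(T,a),ray(S,b)))
print("tcp in top",proj(T,[[.133,-.482,.231],[0,0,0],[.5,.3,0]]))
f=manip.grab_frame("wrist");cv2.imwrite("pics/w0.png",f["image"]);c,d=ray(f,(320,200));print(c,d,f["fov_y"])
R=cv2.Rodrigues(manip.sense()["orientation"])[0];print(R, R.T@(c-manip.sense()["ee_pos"]),R.T@d)
for t in("mark_line","hood","lip_edge"):print(t,manip.look_for(t,f)[:1])
```

```text
top [[390, 213], [387, 197], [210, 221], [214, 238]] ((300.12896728515625, 217.9831085205078), (19.342561721801758, 179.51197814941406), 82.52843475341797)
scene [[353, 124], [340, 122], [307, 289], [319, 301], [324, 300], [357, 131]] ((330.71734619140625, 211.473876953125), (20.91131019592285, 180.23558044433594), 10.992507934570312)
L (array([0.516, 0.25 , 0.129]), np.float64(0.0054125114922908375))
R (array([ 0.591, -0.229,  0.113]), np.float64(0.002483088307067053))
bottle (array([0.436, 0.19 , 0.062]), np.float64(0.0005738599295276517))
jar (array([ 0.491, -0.219,  0.011]), np.float64(0.007818189830703367))
tcp in top [[500.348 403.669]
 [304.039 413.55 ]
 [207.223 241.652]]
[ 0.198 -0.464  0.373] [-0.247 -0.073 -0.966] 61.83286407343187
[[ 0.964  0.267  0.   ]
 [ 0.267 -0.964 -0.   ]
 [ 0.     0.    -1.   ]] [ 0.067  0.    -0.142] [-0.258  0.005  0.966]
mark_line []
hood []
lip_edge []
```

View pics/w0.png

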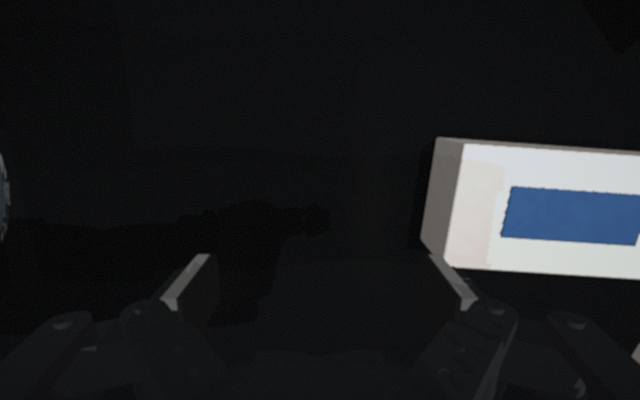

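The wrist view shows only the bench and a white box, with the fingers at the bottom. I'll swing closer and tilt the tool up so the wrist camera sees the right jamb.

```bash
cat >> h.py <<'E'
from scipy.spatial.transform import Rotation as Ro
def goalR(a,e):
    z=np.array([np.cos(e)*np.cos(a),np.cos(e)*np.sin(a),np.sin(e)]);x=np.array([-np.sin(a),np.cos(a),0]);return np.c_[x,np.cross(z,x),z]
def cmd(p,a,e):
    s=manip.sense();R=Ro.from_rotvec(s["orientation"]).as_matrix()
    print("dp",np.round(R.T@(np.array(p)-s["ee_pos"]),3),"twist",np.round(Ro.from_matrix(R.T@goalR(a,e)).as_rotvec(),3))
E
python3 - <<'E'
from h import *
cmd([.38,-.2,.28],-.3,-.5)
E
```

```text
dp [ 0.313 -0.206 -0.049] twist [-0.976  0.534 -0.9  ]
```

Request:
play_rows --dp '[[0.313, -0.206, -0.049], [0.313, -0.206, -0.049], [0.313, -0.206, -0.049], [0.313, -0.206, -0.049], [0.313, -0.206, -0.049], [0.313, -0.206, -0.049], [0.313, -0.206, -0.049], [0.313, -0.206, -0.049], [0.313, -0.206, -0.049], [0.313, -0.206, -0.049], [0.313, -0.206, -0.049], [0.313, -0.206, -0.049]]' --twist '[[-0.976, 0.534, -0.9], [-0.976, 0.534, -0.9], [-0.976, 0.534, -0.9], [-0.976, 0.534, -0.9], [-0.976, 0.534, -0.9], [-0.976, 0.534, -0.9], [-0.976, 0.534, -0.9], [-0.976, 0.534, -0.9], [-0.976, 0.534, -0.9], [-0.976, 0.534, -0.9], [-0.976, 0.534, -0.9], [-0.976, 0.534, -0.9]]' --grip 0 --newtons 60

```text
t: 2.3
ee_pos: [0.3849, -0.2089, 0.2827]
orientation: [1.753, 1.291, 0.762]
force: [-1.3, 0.5, -0.7]
grip_width: 0.004
finger_force: 0.0
```

Run:
```python
from h import *;import pickle
np.set_printoptions(precision=3,suppress=True)
s=manip.sense();print(s["t"],s["joint_positions"],s["ee_pos"],Ro.from_rotvec(s["orientation"]).as_matrix()[:,2])
f=manip.grab_frame("wrist");cv2.imwrite("pics/w1.png",f["image"]);pickle.dump(f,open("w1.pkl","wb"))
for t in("mark_line","lip_edge","jar_mid"):print(t,[(r["pixel"],r["conf"]) for r in manip.look_for(t,f)[:2]])
print(proj(f,[[.59,-.229,.12],[.516,.25,.12],[.62,-.27,.23]]))
```

```text
2.3 [-0.813 -0.744 -1.135  0.183  0.446  1.304] [ 0.385 -0.209  0.283] [ 0.834 -0.254 -0.489]
mark_line [([379.8, 146.9], 0.77), ([438.7, 85.7], 0.73)]
lip_edge [([435.2, 59.3], 0.78)]
jar_mid [([165.3, 145.4], 0.71), ([439.1, 84.2], 0.19)]
[[  282.204   134.362]
 [ -182.678 -1333.822]
 [  382.884   162.246]]
```

View pics/w1.png

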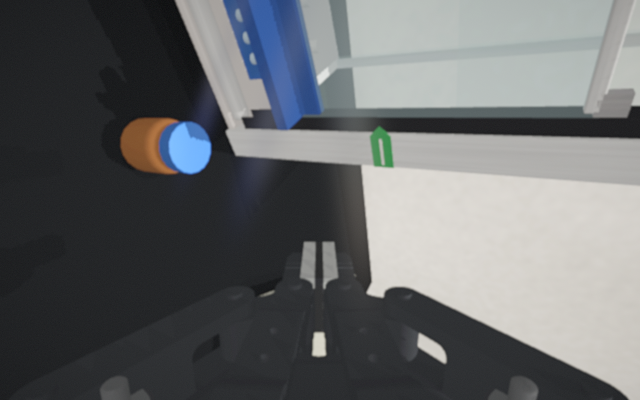

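The wrist view shows the green arrow with its tip at about (380,127). The lip's right end has its lower front corner at about (286,127), the jamb foot is at (232,128)–(236,153), and the jar is at (165,146). I'll enlarge it for exact pixels.

Run:
```python
import cv2
im=cv2.imread("pics/w1.png")[90:180,220:410];cv2.imwrite("pics/w1c.png",cv2.resize(im,None,fx=4,fy=4,interpolation=cv2.INTER_CUBIC))
```

```text
(no output)
```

View pics/w1c.png

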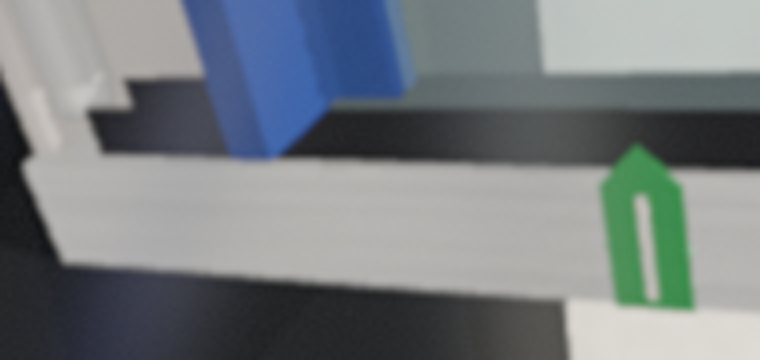

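The crop gives the lip's lower front corner at (277.5,128.8), its upper front corner at (287,129.5), the jamb foot at (226,130) and (235.5,155.5), the arrow tip at (379,126.5) and the line's outer end at (383,165.5).

Run:
```python
from h import *;import pickle
from scipy.optimize import least_squares
np.set_printoptions(precision=4,suppress=True)
F=pickle.load(open("F0.pkl","rb"));T,S=F["top"],F["scene"];W=pickle.load(open("w1.pkl","rb"))
def model(v):
    x,y,a,s,h=v;c,q=np.cos(a),np.sin(a)
    w=lambda X,Y,Z:[x+c*X-q*Y,y+q*X+c*Y,Z]
    lb=.03+s
    return [(W,w(-.215,-.24,lb),(277.5,128.8)),(W,w(-.215,-.24,lb+.014),(287,129.5)),(W,w(-.172,-.24,lb+.014),(302,116.3)),
    (W,w(-.186,-.26,0),(226.2,130)),(W,w(-.186,-.30,0),(235.5,155.5)),(W,w(-.186,-.257,h),(379.2,126.5)),(W,w(-.186,-.30,h),(383.3,165.5)),
    (T,w(-.215,.24,lb+.014),(214,238)),(T,w(-.215,-.24,lb+.014),(390.5,213.5)),(S,w(-.215,.24,lb+.014),(324.5,300)),]
def res(v): return np.concatenate([(proj(f,p)[0]-np.array(o)) for f,p,o in model(v)])
r=least_squares(res,[.77,.03,.155,.08,.23],loss="soft_l1");print(r.x,r.cost);print(res(r.x).reshape(-1,2))
x,y,a,s,h=r.x;c,q=np.cos(a),np.sin(a)
print("mid lip",x-.215*c,y-.215*q,"bottom z",.03+s,"mark",h,"rise",h-.03-s)
J=r.jac;print(np.sqrt(np.diag(np.linalg.inv(J.T@J))))
```

```text
[0.765  0.0473 0.1554 0.0839 0.2273] 12.84101353548265
[[-0.6918  0.6246]
 [-0.2981  0.1994]
 [ 2.1599 -3.7031]
 [ 0.2677  0.276 ]
 [ 1.2459 -1.2181]
 [ 0.0653  6.2519]
 [-0.0982 -0.0206]
 [-0.1317  0.6664]
 [-0.8105  1.1551]
 [-1.0497  0.4747]]
mid lip 0.5526370960774569 0.014032272280355237 bottom z 0.1138964209910932 mark 0.22734243210415953 rise 0.11344601111306632
[0.0017 0.001  0.0058 0.0015 0.001 ]
```

Run:
```python
from h import *
cmd([.43,-.01,.18],0,-.3);cmd([.44,-.01,.07],0,-.3)
```

```text
dp [ 0.202 -0.097  0.038] twist [-0.209  0.27  -0.121]
dp [ 0.204 -0.189  0.1  ] twist [-0.209  0.27  -0.121]
```

Request:
play_rows --dp '[[0.202, -0.097, 0.038], [0.202, -0.097, 0.038], [0.202, -0.097, 0.038], [0.202, -0.097, 0.038], [0.202, -0.097, 0.038], [0.202, -0.097, 0.038], [0.204, -0.189, 0.1], [0.204, -0.189, 0.1], [0.204, -0.189, 0.1], [0.204, -0.189, 0.1], [0.204, -0.189, 0.1]]' --twist '[[-0.209, 0.27, -0.121], [-0.209, 0.27, -0.121], [-0.209, 0.27, -0.121], [-0.209, 0.27, -0.121], [-0.209, 0.27, -0.121], [-0.209, 0.27, -0.121], [-0.209, 0.27, -0.121], [-0.209, 0.27, -0.121], [-0.209, 0.27, -0.121], [-0.209, 0.27, -0.121], [-0.209, 0.27, -0.121]]'

```text
t: 3.6
ee_pos: [0.2995, -0.0546, 0.2726]
orientation: [1.44, 1.451, 1.046]
force: [0.3, -0.2, -0.7]
grip_width: 0.002
finger_force: 0.0
```

Run:
```python
from h import *
np.set_printoptions(precision=3,suppress=True)
s=manip.sense();print(s["t"],s["joint_positions"],s["ee_pos"],s["force"],Ro.from_rotvec(s["orientation"]).as_matrix())
cmd([.44,-.01,.07],0,-.3);cmd([.575,-.01,.07],0,-.3);cmd([.575,-.01,.1],0,-.3)
f=manip.grab_frame("wrist");cv2.imwrite("pics/w2.png",f["image"])
```

```text
3.6 [-1.566 -0.744 -1.135  1.195  1.247 -0.013] [ 0.299 -0.055  0.273] [ 0.267 -0.201 -0.675] [[-0.009  0.318  0.948]
 [ 1.     0.     0.009]
 [ 0.003  0.948 -0.318]]
dp [ 0.043 -0.147  0.198] twist [-0.024 -0.009  0.   ]
dp [ 0.042 -0.104  0.326] twist [-0.024 -0.009  0.   ]
dp [ 0.042 -0.076  0.317] twist [-0.024 -0.009  0.   ]
```

View pics/w2.png

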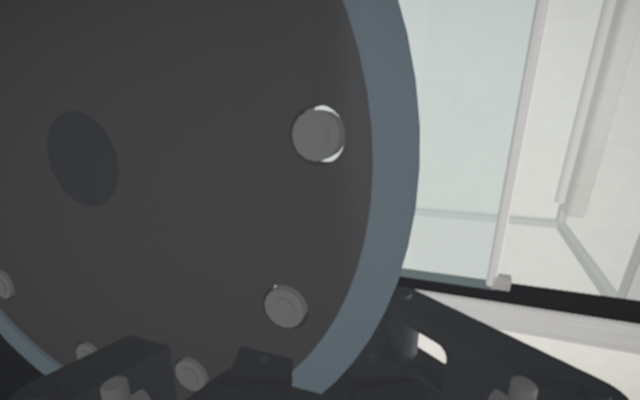

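The wrist view shows the arm's own joint: the arm folded sideways against its joint limits. I'll fit a kinematic model from the recorded states so I can plan a feasible posture.

```bash
cat > kin.py <<'E'
from h import *
from scipy.optimize import least_squares
Y=lambda t:Ro.from_euler("y",t).as_matrix();Z=lambda t:Ro.from_euler("z",t).as_matrix()
LO=np.array([-2.98,-.74,-1.14,-2.1,-1.57,-3.14]);HI=np.array([2.98,1.72,1.35,2.04,1.44,3.14])
def fk(q,k):
    H,L1,x2,z2,La,Lb=k;p=q[1]-q[2]+q[3]
    return Z(q[0])@(np.array([0,0,H])+Y(q[1])@[0,0,L1]+Y(q[1]-q[2])@[x2,0,z2]+Y(p)@([La,0,0]+Z(q[4])@[Lb,0,0])),Z(q[0])@Y(p)@Z(q[4])[:,0]
E
python3 - <<'E'
from kin import *
np.set_printoptions(precision=3,suppress=True)
s=manip.sense()
D=[([-1.301,.213,-.034,1.323,0],[.133,-.482,.231]),([-.813,-.744,-1.135,.183,.446],[.3849,-.2089,.2827]),(s["joint_positions"][:5],s["ee_pos"])]
r=least_squares(lambda k:np.r_[np.concatenate([fk(q,k)[0]-p for q,p in D]),1e-3*(k[3])],[.3,.4,.4,0,.1,.2]);k=r.x
print(k,r.fun,np.linalg.svd(r.jac)[1]);np.save("k.npy",k)
for P in([.44,-.01,.2],[.44,-.01,.07],[.575,-.01,.07],[.575,-.01,.22],[.50,-.01,.07]):
  for e in(-.3,-.5,-.7,-.9,-1.1):
    z=goalR(0,e)[:,2]
    b=least_squares(lambda q:np.r_[fk(q,k)[0]-P,.3*(fk(q,k)[1]-z)],[0,.2,-.1,.5,0],bounds=(LO[:5],HI[:5]))
    q=b.x;j4=k[0]+ (Y(q[1])@[0,0,k[1]]+Y(q[1]-q[2])@[k[2],0,k[3]])[2]
    print(P,e,round(b.cost**.5,4),q,"wristz",round(j4,3))
E
```

```text
[0.256 0.484 0.396 0.056 0.14  0.315] [ 0.  0. -0.  0.  0. -0. -0.  0.  0.  0.] [3.542 1.83  1.168 0.665 0.548 0.022]
[0.44, -0.01, 0.2] -0.3 0.0725 [-0.103 -0.67  -1.14   0.117  0.105] wristz 0.506
[0.44, -0.01, 0.2] -0.5 0.0378 [-0.068 -0.634 -1.14   0.142  0.061] wristz 0.503
[0.44, -0.01, 0.2] -0.7 0.003 [-0.051 -0.596 -1.14   0.168  0.039] wristz 0.5
[0.44, -0.01, 0.2] -0.9 0.0 [-0.041 -0.475 -0.946  0.429  0.025] wristz 0.557
[0.44, -0.01, 0.2] -1.1 0.0 [-0.034 -0.317 -0.736  0.681  0.015] wristz 0.606
[0.44, -0.01, 0.07] -0.3 0.1162 [-0.413 -0.172 -1.14  -0.133  0.497] wristz 0.439
[0.44, -0.01, 0.07] -0.5 0.082 [-0.097 -0.245 -1.14  -0.066  0.096] wristz 0.452
[0.44, -0.01, 0.07] -0.7 0.0469 [-0.057 -0.232 -1.14  -0.022  0.046] wristz 0.45
[0.44, -0.01, 0.07] -0.9 0.0117 [-0.042 -0.213 -1.14   0.02   0.026] wristz 0.446
[0.44, -0.01, 0.07] -1.1 0.0 [-0.034 -0.148 -0.992  0.256  0.015] wristz 0.476
[0.575, -0.01, 0.07] -0.3 0.0715 [-0.057  0.325 -1.14  -0.911  0.071] wristz 0.327
[0.575, -0.01, 0.07] -0.5 0.0387 [-0.038  0.205 -1.14  -0.7    0.037] wristz 0.357
[0.575, -0.01, 
[... 331 characters left out ...]
-0.5 0.0036 [-0.034 -0.212 -1.14  -0.414  0.03 ] wristz 0.446
[0.575, -0.01, 0.22] -0.7 0.0 [-0.03  -0.232 -0.936 -0.004  0.023] wristz 0.514
[0.575, -0.01, 0.22] -0.9 0.0 [-0.026 -0.157 -0.702  0.355  0.016] wristz 0.577
[0.575, -0.01, 0.22] -1.1 0.0 [-0.023 -0.03  -0.46   0.671  0.01 ] wristz 0.626
[0.5, -0.01, 0.07] -0.3 0.0998 [-0.115 -0.006 -1.14  -0.436  0.141] wristz 0.405
[0.5, -0.01, 0.07] -0.5 0.0651 [-0.058 -0.043 -1.14  -0.34   0.058] wristz 0.413
[0.5, -0.01, 0.07] -0.7 0.0299 [-0.041 -0.06  -1.14  -0.262  0.033] wristz 0.417
[0.5, -0.01, 0.07] -0.9 0.0 [-0.033 -0.068 -1.104 -0.136  0.02 ] wristz 0.427
[0.5, -0.01, 0.07] -1.1 0.0 [-0.028 -0.014 -0.876  0.238  0.013] wristz 0.476
```

```bash
cat >> kin.py <<'E'
k=np.load("k.npy") if __import__("os").path.exists("k.npy") else None
B=lambda q:Z(q[0])@Y(q[1]-q[2]+q[3])@Z(q[4])
R0=Ro.from_rotvec([-3.113,-.423,0]).as_matrix();Q0=[-1.301,.213,-.034,1.323,0,1.571]
X=lambda t:Ro.from_euler("x",t).as_matrix()
sg=1
def A(): return (B(Q0)@X(sg*Q0[5])).T@R0
def fkR(q): return B(q)@X(sg*q[5])@A()
def ik(P,a,e,q0):
    z=goalR(a,e)[:,2];l=np.array([-np.sin(a),np.cos(a),0])
    def r(q):
        p,zz=fk(q,k);return np.r_[p-P,.3*(zz-z),.3*(fkR(q)[:,0]@l)]
    b=least_squares(r,q0,bounds=(LO,HI));return b.x,b.cost**.5
def step(q,s=None):
    s=s or manip.sense();R=Ro.from_rotvec(s["orientation"]).as_matrix();p=fk(q,k)[0]
    return np.round(R.T@(p-s["ee_pos"]),3).tolist(),np.round(Ro.from_matrix(R.T@fkR(q)).as_rotvec(),3).tolist(),np.round(p,3)
E
python3 - <<'E'
import kin;from kin import *
np.set_printoptions(precision=3,suppress=True)
s=manip.sense();q=s["joint_positions"];R=Ro.from_rotvec(s["orientation"]).as_matrix()
for g in(1,-1):
    kin.sg=g;print(g,np.abs(kin.fkR(q)-R).max())
    g_,c=ik([.42,-.01,.22],.155,-1.1,[0,-.3,-.7,.7,0,.1]);print("goal",g_,c,fkR(g_)[:,0])
    for u in(.2,.4,.6,.8,1):print(u,*step(q+u*(g_-q)))
E
```

```text
1 0.0007408221691487249
goal [-0.115 -0.365 -0.71   0.77   0.121 -0.241] 6.340797215825686e-11 [-0.881 -0.138 -0.454]
0.2 [0.025, -0.037, 0.003] [0.207, 0.232, -0.254] [ 0.29  -0.029  0.237]
0.4 [0.028, -0.063, 0.009] [0.368, 0.425, -0.551] [ 0.288 -0.026  0.21 ]
0.6 [0.02, -0.069, 0.032] [0.479, 0.573, -0.881] [ 0.307 -0.034  0.197]
0.8 [0.018, -0.051, 0.074] [0.533, 0.667, -1.23] [ 0.354 -0.035  0.2  ]
1 [0.043, -0.011, 0.131] [0.527, 0.702, -1.581] [ 0.42 -0.01  0.22]
-1 1.9994851539433367
goal [-0.115 -0.365 -0.71   0.77   0.121  0.241] 5.492763017235245e-14 [0.881 0.138 0.454]
0.2 [0.025, -0.037, 0.003] [0.334, -0.303, 2.877] [ 0.29  -0.029  0.237]
0.4 [0.028, -0.063, 0.009] [0.558, -0.489, 2.508] [ 0.288 -0.026  0.21 ]
0.6 [0.02, -0.069, 0.032] [0.679, -0.572, 2.115] [ 0.307 -0.034  0.197]
0.8 [0.018, -0.051, 0.074] [0.715, -0.573, 1.733] [ 0.354 -0.035  0.2  ]
1 [0.043, -0.011, 0.131] [0.684, -0.511, 1.385] [ 0.42 -0.01  0.22]
```

Request:
play_rows --dp '[[0.025, -0.037, 0.003], [0.025, -0.037, 0.003], [0.025, -0.037, 0.003], [0.028, -0.063, 0.009], [0.028, -0.063, 0.009], [0.028, -0.063, 0.009], [0.02, -0.069, 0.032], [0.02, -0.069, 0.032], [0.02, -0.069, 0.032], [0.018, -0.051, 0.074], [0.018, -0.051, 0.074], [0.018, -0.051, 0.074]]' --twist '[[0.207, 0.232, -0.254], [0.207, 0.232, -0.254], [0.207, 0.232, -0.254], [0.368, 0.425, -0.551], [0.368, 0.425, -0.551], [0.368, 0.425, -0.551], [0.479, 0.573, -0.881], [0.479, 0.573, -0.881], [0.479, 0.573, -0.881], [0.533, 0.667, -1.23], [0.533, 0.667, -1.23], [0.533, 0.667, -1.23]]'

```text
t: 4.85
ee_pos: [0.3552, -0.0363, 0.2017]
orientation: [0.185, 2.675, 0.294]
force: [-0.7, -0.7, 0.1]
grip_width: 0.001
finger_force: 0.0
```

Run:
```python
from kin import *
np.set_printoptions(precision=3,suppress=True)
s=manip.sense();q=s["joint_positions"];print(s["t"],q,s["ee_pos"])
w=[-.115,-.365,-.71,.77,.121,-.241]
for P,e in(([.42,-.01,.22],-1.1),([.47,-.01,.14],-1.0),([.50,-.01,.06],-.9),([.567,-.01,.06],-.9)):
    w,c=ik(P,.155,e,w);print(c,w,*step(w,s))
```

```text
4.85 [-0.402 -0.439 -0.791  0.854  0.341 -0.2  ] [ 0.355 -0.036  0.202]
3.2563593319775716e-14 [-0.115 -0.365 -0.71   0.77   0.121 -0.241] [-0.061, 0.035, 0.017] [0.108, -0.004, -0.319] [ 0.42 -0.01  0.22]
2.287150198520842e-09 [-0.12  -0.24  -0.909  0.348  0.147 -0.232] [-0.073, 0.02, 0.11] [0.092, -0.104, -0.324] [ 0.47 -0.01  0.14]
7.748859763812386e-08 [-0.131 -0.029 -1.103 -0.154  0.176 -0.226] [-0.066, 0.004, 0.193] [0.076, -0.203, -0.328] [ 0.5  -0.01  0.06]
9.89848221405939e-13 [-0.107  0.103 -0.963 -0.149  0.162 -0.207] [-0.126, 0.01, 0.223] [0.076, -0.203, -0.328] [ 0.567 -0.01   0.06 ]
```

Request:
play_rows --dp '[[-0.061, 0.035, 0.017], [-0.061, 0.035, 0.017], [-0.061, 0.035, 0.017], [-0.061, 0.035, 0.017], [-0.073, 0.02, 0.11], [-0.073, 0.02, 0.11], [-0.073, 0.02, 0.11], [-0.066, 0.004, 0.193], [-0.066, 0.004, 0.193], [-0.066, 0.004, 0.193], [-0.066, 0.004, 0.193], [-0.066, 0.004, 0.193]]' --twist '[[0.108, -0.004, -0.319], [0.108, -0.004, -0.319], [0.108, -0.004, -0.319], [0.108, -0.004, -0.319], [0.092, -0.104, -0.324], [0.092, -0.104, -0.324], [0.092, -0.104, -0.324], [0.076, -0.203, -0.328], [0.076, -0.203, -0.328], [0.076, -0.203, -0.328], [0.076, -0.203, -0.328], [0.076, -0.203, -0.328]]'

```text
t: 6.05
ee_pos: [0.497, -0.0113, 0.0592]
orientation: [-0.179, 2.467, 0.07]
force: [0.4, -0.1, 0.4]
grip_width: -0.001
finger_force: 0.0
```

Run:
```python
from kin import *
np.set_printoptions(precision=3,suppress=True)
s=manip.sense();q=s["joint_positions"];print(s["t"],q,s["ee_pos"],s["force"])
w=q
for P in([.567,-.01,.06],[.567,-.01,.08],[.567,-.01,.1],[.567,-.01,.19]):
    w,c=ik(P,.155,-.9,w);print(c,w,*step(w,s))
f=manip.grab_frame("wrist");cv2.imwrite("pics/w3.png",f["image"])
```

```text
6.05 [-0.135 -0.057 -1.118 -0.138  0.178 -0.22 ] [ 0.497 -0.011  0.059] [ 0.398 -0.114  0.426]
5.4904767719313506e-12 [-0.107  0.103 -0.963 -0.149  0.162 -0.207] [-0.055, -0.009, 0.042] [0.0, -0.002, -0.01] [ 0.567 -0.01   0.06 ]
6.924765956320199e-10 [-0.107  0.056 -0.937 -0.076  0.162 -0.207] [-0.067, -0.009, 0.027] [0.0, -0.002, -0.01] [ 0.567 -0.01   0.08 ]
4.263052001305456e-10 [-0.107  0.014 -0.909 -0.006  0.162 -0.207] [-0.08, -0.009, 0.011] [0.0, -0.002, -0.01] [ 0.567 -0.01   0.1  ]
4.24734957570854e-10 [-0.107 -0.13  -0.759  0.288  0.162 -0.207] [-0.136, -0.008, -0.06] [0.0, -0.002, -0.01] [ 0.567 -0.01   0.19 ]
```

View pics/w3.png

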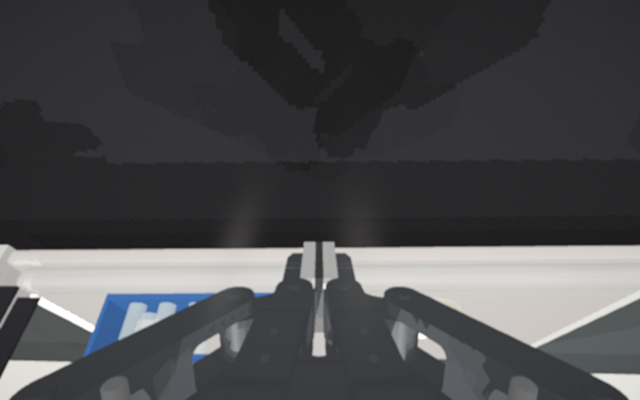

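The wrist view shows the fingers square to the hood (tips at (320,242)), with the sill ahead and the rack visible at (170,320) behind it. Next I go in under the lip and up to first contact.

Request:
play_rows --dp '[[-0.055, -0.009, 0.042], [-0.055, -0.009, 0.042], [-0.055, -0.009, 0.042], [-0.055, -0.009, 0.042], [-0.058, -0.009, 0.038], [-0.061, -0.009, 0.034], [-0.064, -0.009, 0.03], [-0.067, -0.009, 0.027], [-0.07, -0.009, 0.023], [-0.073, -0.009, 0.019], [-0.076, -0.009, 0.015], [-0.08, -0.009, 0.011]]' --twist '[[0, -0.002, -0.01], [0, -0.002, -0.01], [0, -0.002, -0.01], [0, -0.002, -0.01], [0, -0.002, -0.01], [0, -0.002, -0.01], [0, -0.002, -0.01], [0, -0.002, -0.01], [0, -0.002, -0.01], [0, -0.002, -0.01], [0, -0.002, -0.01], [0, -0.002, -0.01]]'

```text
t: 7.3
ee_pos: [0.5667, -0.0097, 0.0999]
orientation: [-0.193, 2.464, 0.065]
force: [-9.3, -2.0, -5.2]
grip_width: 0.005
finger_force: 5.3
```

Run:
```python
from kin import *
np.set_printoptions(precision=3,suppress=True)
s=manip.sense();q=s["joint_positions"];print(s["t"],q,s["ee_pos"],s["force"])
T=manip.grab_frame("top");im=T["image"].astype(int);b,r=im[...,0],im[...,2]
m=((b>70)&(b>r*1.7+20)).astype(np.uint8);kk=np.zeros_like(m);kk[185:250,190:400]=1;m*=kk
for c in cv2.findContours(m,0,2)[0]:
    if cv2.contourArea(c)>100:print(cv2.approxPolyDP(c,4,True).reshape(-1,2).tolist())
x,y,a=.765,.0473,.1554;R=Z(a)
for lb in(.114,.12,.13,.14):print(lb,proj(T,[R@[-.215,v,0]+[x,y,lb+.014] for v in(.24,-.24)]))
```

```text
7.3 [-0.106 -0.004 -0.921 -0.     0.161 -0.208] [ 0.567 -0.01   0.1  ] [-9.329 -1.963 -5.24 ]
[[391, 245], [378, 240], [373, 249]]
[[391, 213], [386, 197], [209, 221], [214, 239]]
0.114 [[213.862 238.682]
 [389.699 214.675]]
0.12 [[213.348 238.78 ]
 [390.073 214.652]]
0.13 [[212.481 238.946]
 [390.705 214.613]]
0.14 [[211.599 239.114]
 [391.347 214.573]]
```

Contact is made and the force is as expected. I'll raise it about 80 mm, stopping short of the mark.

Request:
play_rows --dp '[[-0.004, 0, -0.005], [-0.009, 0, -0.011], [-0.013, 0, -0.016], [-0.017, 0, -0.022], [-0.022, 0, -0.027], [-0.026, 0, -0.033], [-0.03, 0, -0.038], [-0.035, 0, -0.044], [-0.039, 0, -0.049], [-0.044, 0, -0.055], [-0.047, 0, -0.06], [-0.05, 0, -0.063]]' --twist '[[0, 0, 0], [0, 0, 0], [0, 0, 0], [0, 0, 0], [0, 0, 0], [0, 0, 0], [0, 0, 0], [0, 0, 0], [0, 0, 0], [0, 0, 0], [0, 0, 0], [0, 0, 0]]'

```text
t: 8.55
ee_pos: [0.567, -0.0097, 0.1811]
orientation: [-0.193, 2.463, 0.065]
force: [-10.8, -2.3, -4.9]
grip_width: -0.001
finger_force: 5.9
```

Run:
```python
from kin import *
import pickle
np.set_printoptions(precision=3,suppress=True)
s=manip.sense();q=s["joint_positions"];print(s["t"],q,s["ee_pos"],s["force"])
# back-off and a sideways look toward the right jamb: tool x kept left
for P,a,e in(([.50,-.01,.15],.155,-.9),([.45,-.01,.15],.155,-1.1)):
    w,c=ik(P,a,e,q);print(c,w,*step(w,s))
f=manip.grab_frame("wrist");cv2.imwrite("pics/w4.png",f["image"]);pickle.dump(f,open("w4.pkl","wb"))
for t in("mark_line","lip_edge"):print(t,[(r["pixel"],r["conf"]) for r in manip.look_for(t,f)[:2]])
# candidate look pose: view joints like shot 1
q2=np.array([-.813,-.744,-1.135,.183,.446,1.304]);print(step(q2,s))
```

```text
8.55 [-0.106 -0.129 -0.784  0.261  0.161 -0.208] [ 0.567 -0.01   0.181] [-10.842  -2.334  -4.881]
1.5234100870605902e-08 [-0.131 -0.231 -0.95   0.201  0.176 -0.226] [0.071, 0.01, -0.017] [-0.0, 0.001, 0.002] [ 0.5  -0.01  0.15]
6.965683836664742e-11 [-0.104 -0.237 -0.816  0.535  0.116 -0.231] [0.11, 0.018, -0.048] [-0.0, 0.201, 0.002] [ 0.45 -0.01  0.15]
mark_line []
lip_edge [([314.8, 346.6], 0.73)]
([0.102, -0.169, -0.21], [-0.029, -0.591, 1.832], array([ 0.385, -0.209,  0.283]))
```

View pics/w4.png

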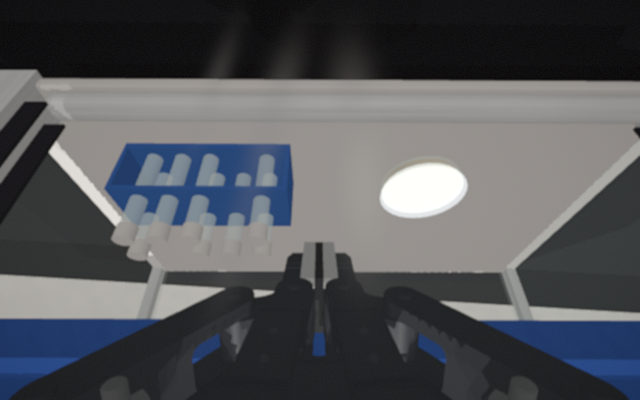

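Run:
```python
from kin import *
import pickle
np.set_printoptions(precision=1,suppress=True)
f=pickle.load(open("w4.pkl","rb"));x,y,a=.765,.0473,.1554;R=Z(a)
for lb in(.2,.21,.22,.23):print(lb,proj(f,[R@[X_,v,0]+[x,y,lb] for X_ in(-.215,-.172) for v in(.24,.1,-.1,-.24)]).tolist())
```

```text
0.2 [[977.3536897747385, 294.34206970281184], [629.9847899396904, 293.30346167601294], [135.4529458900362, 291.8248470303682], [-209.52854707098857, 290.79337717841395], [842.4722769983231, 325.67854614089055], [566.2862482938078, 324.81688208446184], [172.81645050921927, 323.5893081060407], [-101.85816492058746, 322.73235946008873]]
0.21 [[1007.4839829464875, 319.4477550225308], [644.164581119292, 318.32427297483343], [127.0064943946058, 316.72508002412746], [-233.70207084384208, 315.60967139068265], [861.3383277624836, 346.59129597214826], [575.1631360710694, 345.6740369157799], [167.5026074933514, 344.36738867156396], [-117.05019629089588, 343.45532975148967]]
0.22 [[1040.5104746464035, 346.9666610984212], [659.7052458292067, 345.74640029955583], [117.75121364196224, 344.0097506681436], [-260.186850534864, 342.79867747582813], [881.6187623584494, 369.0718702309811], [584.704713432307, 368.09294783950565], [161.79156059084826, 366.69860777219253], [-133.3764391242563, 365.7254420859842]]
0.23 [[1076.8718324642928, 377.26430214592244], [676.812569106479, 375.93295961675557], [107.56508141718263, 374.0385818097743], [-289.331000321985, 372.7177659165388], [903.4788291898008, 393.303444430234], [594.9885408000869, 392.2558509932167], [155.63704484801966, 390.76386968610495], [-150.9688362087581, 389.7226754546024]]
```

The wrist view shows the lip's front face as the blue band at rows 319–357, on both sides of the fingers. The petri dish (423,188) and the rack (205,195) look undisturbed. I'll measure the lip's lower edge from that boundary.

Run:
```python
from kin import *
import pickle
f=pickle.load(open("w4.pkl","rb"));x,y,a=.765,.0473,.1554;R=Z(a)
im=f["image"].astype(float);d=im[...,0]-im[...,2]
for lo,hi in((10,50),(60,130),(550,610)):
    p=d[:,lo:hi].mean(1);g=np.abs(np.diff(p[305:380]));i=np.argmax(g[:30]);h=(p[305]+p[330])/2
    r=305+np.argmax(p[305:]>h);r=r-1+(h-p[r-1])/(p[r]-p[r-1])+.5
    cs=(lo+hi)/2;best=min(np.arange(.2,.23,.0002),key=lambda lb:abs(np.interp(cs,*proj(f,[R@[-.215,v,0]+[x,y,lb] for v in(-.24,.24)]).T)-r))
    print(cs,round(r,2),"lb",round(best,4))
```

```text
30.0 319.31 lb 0.211
95.0 319.41 lb 0.211
580.0 321.48 lb 0.2112
```

Request:
play_rows --dp '[[-0.003, 0, -0.004], [-0.006, 0, -0.007], [-0.009, 0, -0.011], [-0.009, 0, -0.011], [-0.009, 0, -0.011], [0.01, 0, -0.014], [0.04, 0.005, -0.015], [0.071, 0.01, -0.017], [0.071, 0.01, -0.017], [0.071, 0.01, -0.017]]' --twist '[[0, 0, 0], [0, 0, 0], [0, 0, 0], [0, 0, 0], [0, 0, 0], [0, 0, 0], [0, 0, 0], [0, 0, 0], [0, 0, 0], [0, 0, 0]]'

```text
t: 9.7
ee_pos: [0.5018, -0.0101, 0.1516]
orientation: [-0.194, 2.459, 0.064]
force: [0.7, -0.1, 0.6]
grip_width: 0.003
finger_force: 0.0
```

Run:
```python
from kin import *
np.set_printoptions(precision=3,suppress=True)
s=manip.sense();q=s["joint_positions"];print(s["t"],q,s["ee_pos"],s["force"])
g=np.array([-.7,-.6,-1.05,.25,.40,1.304])
for u in(.25,.5,.75,1):print(u,*step(q+u*(g-q),s),fk(q+u*(g-q),k)[1])
```

```text
9.7 [-0.13  -0.243 -0.955  0.202  0.176 -0.228] [ 0.502 -0.01   0.152] [ 0.667 -0.102  0.628]
0.25 [0.001, -0.047, -0.038] [0.038, -0.074, 0.48] [ 0.485 -0.06   0.181] [ 0.673  0.05  -0.738]
0.5 [0.005, -0.091, -0.075] [0.052, -0.168, 0.949] [ 0.466 -0.108  0.208] [ 0.721 -0.008 -0.693]
0.75 [0.013, -0.129, -0.114] [0.038, -0.283, 1.406] [ 0.442 -0.15   0.233] [ 0.761 -0.077 -0.644]
1 [0.024, -0.162, -0.153] [-0.013, -0.415, 1.846] [ 0.413 -0.188  0.256] [ 0.79  -0.156 -0.593]
```

Request:
play_rows --dp '[[0.001, -0.047, -0.038], [0.001, -0.047, -0.038], [0.001, -0.047, -0.038], [0.005, -0.091, -0.075], [0.005, -0.091, -0.075], [0.005, -0.091, -0.075], [0.005, -0.091, -0.075], [0.013, -0.129, -0.114], [0.013, -0.129, -0.114], [0.013, -0.129, -0.114], [0.024, -0.162, -0.153], [0.024, -0.162, -0.153]]' --twist '[[0.038, -0.074, 0.48], [0.038, -0.074, 0.48], [0.038, -0.074, 0.48], [0.052, -0.168, 0.949], [0.052, -0.168, 0.949], [0.052, -0.168, 0.949], [0.052, -0.168, 0.949], [0.038, -0.283, 1.406], [0.038, -0.283, 1.406], [0.038, -0.283, 1.406], [-0.013, -0.415, 1.846], [-0.013, -0.415, 1.846]]'

```text
t: 10.9
ee_pos: [0.4142, -0.1892, 0.2589]
orientation: [1.631, 1.659, 0.672]
force: [-0.1, -0.2, 0.5]
grip_width: 0.001
finger_force: 0.0
```

Run:
```python
from kin import *
import pickle
np.set_printoptions(precision=3,suppress=True)
s=manip.sense();print(s["t"],s["joint_positions"],s["ee_pos"])
f=manip.grab_frame("wrist");pickle.dump(f,open("w5.pkl","wb"))
x,y,a=.765,.0473,.1554;R=Z(a)
P=proj(f,[R@v+[x,y,0] for v in([-.215,-.24,.225],[-.215,-.24,.239],[-.186,-.25,.2273],[-.186,-.3,.2273],[-.186,-.26,0])]);print(P)
c=P[:4].mean(0).astype(int);x0=int(np.clip(c[0]-80,0,480));y0=int(np.clip(c[1]-60,0,280))
print(x0,y0);cv2.imwrite("pics/w5.png",cv2.resize(f["image"][y0:y0+120,x0:x0+160],None,fx=5,fy=5,interpolation=cv2.INTER_CUBIC))
```

```text
10.9 [-0.741 -0.558 -0.995  0.323  0.46   1.013] [ 0.414 -0.189  0.259]
[[404.821 208.074]
 [418.795 212.52 ]
 [418.968 205.918]
 [413.57  246.015]
 [266.057 165.516]]
334 158
```

View pics/w5.png

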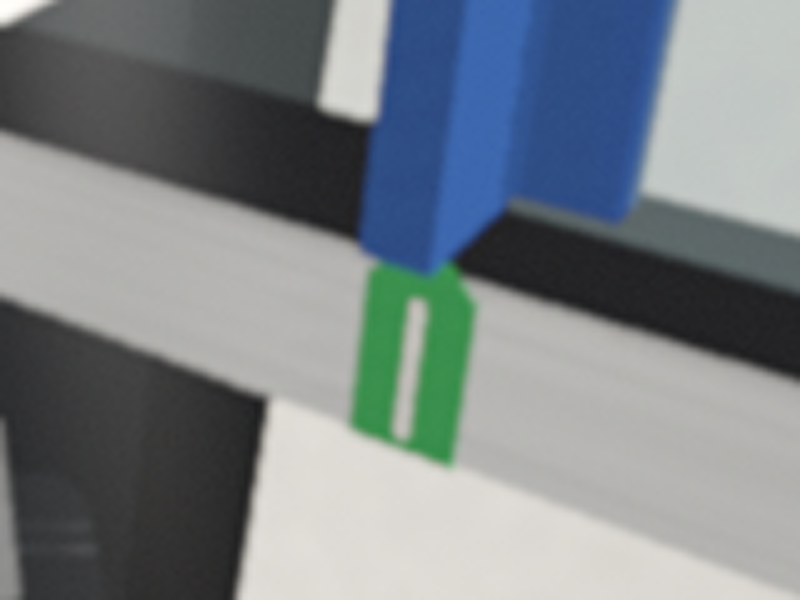

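The crop shows the lip's lower front corner at (406,207) and the arrow's line ending at (414,246). Allowing for parallax, the lip is about 1–2 mm below the mark, well within tolerance, and the arm is clear.

```bash
python3 -c "
from bench import manip
print(manip.close_job())"
```

```text
the job is handed in; nothing more can be done
None
```

I raised the sash from beneath the lip to about 1–2 mm below the green arrow by the last camera measurement (8 mm allowed), drew the arm back clear, and handed the job in at about 11 s. No verdict came back; the bottle, jar, dish and rack were not re-measured, though the arm felt no contact beyond the lip push.

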